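# Zero the bench analyser and start the reading

## Task

The sample is already in the analyser: zero it and start the reading. First press the yellow key fully down and let it spring back up, then press the green key fully down and let it spring back up. Press one key at a time, and do not press the red or the blue key.

Things in the scene. Friction and masses are not known exactly. Their poses are not given: they have to be found in the camera images.
- key_yellow_top (a point): centre of the top face of the yellow key (zero): round yellow cap 32 mm across, 10 mm proud of a grey collar 48 mm across; top face level, 137 mm above the bench, 22 mm above the analyser's top. Pressed straight down: travel 6 mm to a hard stop, spring 1.5 N at first, 5 N fully down; springs back up when let go. The point moves with the cap.
- key_green_top (a point): centre of the top face of the green key (start): round green cap 32 mm across, 10 mm proud of a grey collar 48 mm across; top face level, 137 mm above the bench, 22 mm above the analyser's top. Pressed straight down: travel 6 mm to a hard stop, spring 1.5 N at first, 5 N fully down; springs back up when let go. The point moves with the cap.
- key_red_top (a point): centre of the top face of the red key (stop, not to be pressed): round red cap 32 mm across, 10 mm proud of a grey collar 48 mm across; top face level, 137 mm above the bench, 22 mm above the analyser's top. The four keys, all alike but for colour, form a square, 70 mm between centres; which colour is at which corner changes.
- key_blue_top (a point): centre of the top face of the blue key (menu, not to be pressed): round blue cap 32 mm across, 10 mm proud of a grey collar 48 mm across; top face level, 137 mm above the bench, 22 mm above the analyser's top. The analyser is a fixed cream box, purple skirt, 280 x 380 x 115 mm high. Near the keys: flat screen, lid 20 mm high, vial 45 mm high, all over 50 mm from key centres.

How it is judged (in metres and radians):
On the way, in this order (a step that is already met when the one before it is completed fails the run):
1. the yellow key is pressed down (at least 4 of its 6 mm), the green one up (distance of key_yellow_top from where it was at the start of the episode above 0.004 m and distance of key_green_top from where it was at the start of the episode below 0.002 m), for 0.05 s.
2. the yellow key is let up again (distance of key_yellow_top from where it was at the start of the episode below 0.002 m), for 0.05 s.
3. the green key is pressed down (at least 4 of its 6 mm), the yellow one up (distance of key_green_top from where it was at the start of the episode above 0.004 m and distance of key_yellow_top from where it was at the start of the episode below 0.002 m), for 0.05 s.
At the end, for the whole second after the job is handed in: Yellow, then green have been pressed, and all four keys are back up, within 2 mm of where they started (distance of each of key_yellow_top, key_green_top, key_red_top, key_blue_top from where it was at the start of the episode below 0.002 m); the robot touches nothing.
It fails at once if the red key is pressed (3 mm or more) (distance of key_red_top from where it was at the start of the episode above 0.003 m).
It fails at once if the blue key is pressed (3 mm or more) (distance of key_blue_top from where it was at the start of the episode above 0.003 m).
It fails at once if the yellow and green keys are down together (3 mm or more each) (distance of each of key_yellow_top, key_green_top from where it was at the start of the episode above 0.003 m).
It also fails if it takes over 30 s, if anything falls off the work surface, if the arm or the gripper's body presses on something with over 40 N, if the wrist force passes 120 N, or if a joint passes its speed limit or range.

## Robot

A 6-joint arm with a two-finger parallel gripper is mounted at the origin on the work surface. World frame = base frame: x ahead of the robot, y to its left, z up, the work surface at z = 0. Lengths are in mm, angles in rad, forces in N, time in s.
With the tool pointing down it reaches from about 350 to 775 mm from the base axis. Payload 7.3 kg.
Tool frame: the origin (TCP) lies at the very end of the fingers, on their centre line; the grasp point (between the pads) lies 19 mm behind it; z points along the fingers, y is the line along which they close (so a half turn about z gives the same grasp; the last joint's range is limited). The gripper opens to 92 mm and grips with 3 to 60 N. Pads are 19 mm wide; open, the fingers measure 130 mm over their backs; the gripper's body (75 mm by 190 mm) begins 47 mm behind the grasp point.
Start: joints at [-1.366, 0.342, 1.524, -0, 1.275, -0.146], TCP at [180.439, -493.038, 226.741] pointing down, gripper open.
Joint ranges: [-2.53, 2.53], [-0.77, 2.02], [0.04, 2.7], [-1, 4.14], [0.28, 2.66], [-3.11, 3.11]. Speed limits (rad/s): [2.57, 2.57, 3.14, 3.14, 3.14, 3.14].

## Interface

Orientations are given as [roll, pitch, yaw] about the fixed x, y, z axes, in that order (R = Rz(yaw) Ry(pitch) Rx(roll)).
In Python, from plant import get_obs, capture, close_job gives the robot as it stands. The module is installed in compiled form; this text tells all that it offers.
- The arm moves only by the shell command python3 -m handwheel 'ROWS'. ROWS is JSON, a list of rows, each a list of 3 entries, a list of its own where there are three numbers: the turn, a rotation vector about the tool's x, y, z in degrees, then the shift along the tool's x, y, z in m, then the opening, from 0 (shut) to 1 (fully open). A call has 1 to 12 rows; each row is the pose to reach, as a shift and turn from the pose commanded when the call began, along the tool's axes at that moment; what a row does not reach only later rows make up. A row lasts 1/10 s, in which the tool goes at most 50 mm and 8.59 degrees, less where a joint would pass 70% of its speed; a pose out of reach is approached as far as the arm can. A call with a gripper value outside its range is refused whole. The fingers move at their own pace and stop on an object; the grip force is fixed at half the most. Time passes only in rows, so rows that repeat a pose let the fingers close. It gives the time, the measured TCP pose, the force, the opening and the grip force at its end, in the units of the state.
- get_obs(): the state, without advancing time (a new reading comes with each control period).
- capture(name): name is "scene" or "side" or "wrist"; returns a dict with "image" (420x560x3 uint8, red, green, blue), "depth" (420x560 float32, mm along the optical axis (not along the pixel's ray), 0 where there is no reading), "fx", "fy", "cx", "cy" (pixels), "camera_from_world" (4x4, takes a point from world to camera coordinates). Camera axes: x right, y down, z forward; pixel columns grow to the right and rows downward; lengths in mm; the calibration is good to about 2 mm. A picture is of the moment at which its call begins.
- close_job(): hands the job in; it is judged then, once.
The state is a dict: "time": time; "joint_positions": joint angles; "dq": joint speeds; "tau": joint torques, N m; "tool_pos": TCP position; "tcp_rot": TCP orientation; "contact_force": force on the tool from outside, world axes, zero at the start; "moment": the same for the moment, N m; "grip_width": finger opening in mm; "finger_force": force on a finger pad.
Only numpy, scipy, OpenCV 4.12 (cv2) and the standard library are available. Lean on these libraries where they do the work, as an engineer would, in place of code of your own. Each camera call takes 0.05 s, during which the arm holds its last target. There are 200 camera calls.

## Working session

There is one attempt and no reset: what is moved stays moved. The work goes in short steps, Python scripts to look and compute and a shell command to move; the robot and the scene stay as the last step left them, time stands still between calls to the robot, and variables do not carry over. Pictures are saved under pics/ and viewed, at most 10 in all, crops included, and the job is handed in when it is done.

```bash
mkdir -p pics; python3 - <<'E'
from plant import get_obs, capture
import cv2,numpy as np
o=get_obs(); print(o['time'],o['tool_pos'],o['tcp_rot'],o['grip_width'])
a=[]
for n in ("scene","wrist"):
    c=capture(n); np.savez(n+'0.npz',**c); a.append(c['image'])
cv2.imwrite('pics/a.png',cv2.resize(np.vstack(a),(400,600))[:,:,::-1])
cv2.imwrite('pics/s.png',a[0][:,:,::-1])
E
```

```text
0.0 [ 180.3534533  -492.59218492  226.04515748] [-3.14004556e+00 -2.29110529e-04  3.50825456e-01] 91.44645105389716
```

View pics/s.png

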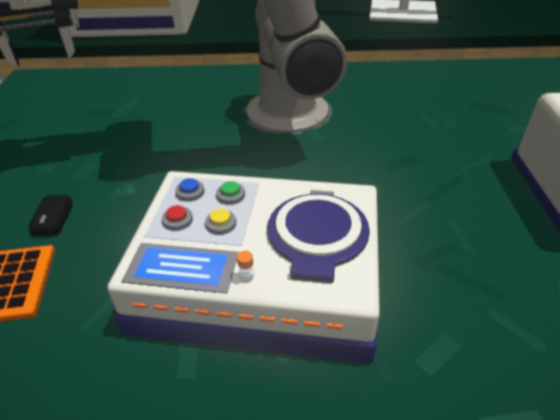

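View pics/a.png

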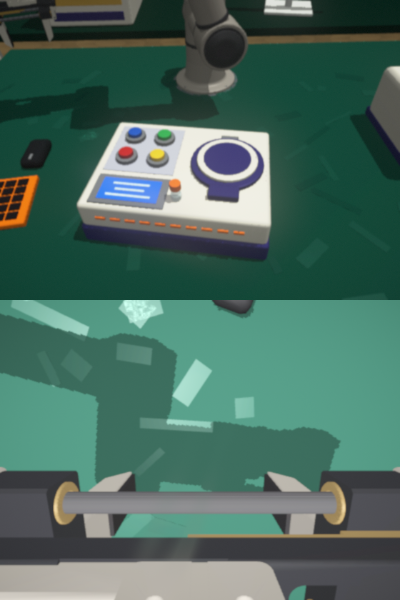

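The scene view shows the analyser with blue at (189,187), green (231,190), red (177,215) and yellow (221,219). The vial is at (245,262) and the lid at (318,225). The wrist view shows only bench. Next I segment the caps and cast rays onto z=137.

```bash
cat > h.py <<'E'
import cv2,numpy as np
from scipy.spatial.transform import Rotation as R
def ray(c,u,v,z):
    T=c['camera_from_world'];Rm=T[:3,:3];C=-Rm.T@T[:3,3]
    d=Rm.T@np.array([(u-c['cx'])/c['fx'],(v-c['cy'])/c['fy'],1]);return C+d*(z-C[2])/d[2]
def world(c,u,v,d):
    T=c['camera_from_world']
    return T[:3,:3].T@(np.array([(u-c['cx'])/c['fx']*d,(v-c['cy'])/c['fy']*d,d])-T[:3,3])
HUE=dict(red=(170,8),yellow=(20,33),green=(45,80),blue=(100,120))
def keys(c,roi):
    x0,y0,x1,y1=roi;h=cv2.cvtColor(np.ascontiguousarray(c['image'][y0:y1,x0:x1]),cv2.COLOR_RGB2HSV)
    out={}
    for k,(a,b) in HUE.items():
        H=h[...,0];m=((H>=a)&(H<=b)) if a<b else ((H>=a)|(H<=b))
        m=(m&(h[...,1]>140)&(h[...,2]>90)).astype(np.uint8)
        n,l,s,ce=cv2.connectedComponentsWithStats(m)
        if n<2: continue
        i=1+np.argmax(s[1:,4]);ys,xs=np.where(l==i);xs=xs+x0;ys=ys+y0
        W=np.array([world(c,u,v,c['depth'][v,u]) for u,v in zip(xs,ys) if c['depth'][v,u]>0]).reshape(-1,3)
        P=np.array([ray(c,u,v,137) for u,v in zip(xs,ys)])
        # keep only top-face pixels by depth-derived height, when there is depth
        ok=np.array([c['depth'][v,u]>0 and world(c,u,v,c['depth'][v,u])[2]>133 for u,v in zip(xs,ys)])
        Q=P[ok] if ok.sum()>20 else P
        (cx,cy),r=cv2.minEnclosingCircle(Q[:,:2].astype(np.float32))
        out[k]=np.array([cx,cy]);print(k,'pix',xs.mean().round(),ys.mean().round(),'n',s[i,4],ok.sum(),'xy',out[k].round(1),'mean',Q.mean(0)[:2].round(1),'r',round(r,1),'z',np.median(W[:,2]).round(1) if len(W) else None)
    ks=list(out)
    for i in range(len(ks)):
        for j in range(i): print(ks[i],ks[j],np.linalg.norm(out[ks[i]]-out[ks[j]]).round(1),end='; ')
    print();return out
def totool(o,p):
    return R.from_euler('xyz',o['tcp_rot']).inv().apply(np.asarray(p)-o['tool_pos'])
E
python3 - <<'E'
from h import *
from plant import get_obs
c=np.load('scene0.npz');k=keys(c,(150,170,260,240))
o=get_obs()
for n in k: print(n,totool(o,[*k[n],200]).round(1), np.hypot(*k[n]).round())
w=np.load('wrist0.npz');T=w['camera_from_world'];C=-T[:3,:3].T@T[:3,3];print('wristcam',C,T[2,:3],totool(o,C))
E
```

```text
red pix 176.0 212.0 n 201 193 xy [ 550.1 -179.5] mean [ 549.9 -179.2] r 15.6 z 135.5
yellow pix 220.0 216.0 n 219 208 xy [ 561.1 -110.9] mean [ 560.4 -110.5] r 16.0 z 135.4
green pix 230.0 187.0 n 134 133 xy [ 491.2 -100.3] mean [ 491.4 -100.3] r 13.5 z 135.6
blue pix 189.0 185.0 n 168 160 xy [ 481.5 -168.3] mean [ 481.7 -168.6] r 15.7 z 135.4
yellow red 69.4; green red 98.7; green yellow 70.7; blue red 69.5; blue yellow 98.2; blue green 68.7; 
red [ 454.8 -167.1   26.4] 579.0
yellow [ 488.7 -227.7   26.5] 572.0
green [ 426.7 -261.7   26.6] 501.0
blue [ 394.2 -201.1   26.5] 510.0
wristcam [ 242.80171408 -469.82176718  384.0219214 ] [-0.23311335 -0.08287341 -0.96891184] [  66.50837175   -0.21978406 -157.89215139]
```

Scale, spacing (69–71 mm against 70) and height (135.5 against 137) all agree. I'll shut the gripper, approach above the keys and take a closer look from the wrist.

```bash
python3 -m handwheel '[[[0,0,0],[0.42,-0.24,0],0],[[0,0,0],[0.42,-0.24,0],0],[[0,0,0],[0.42,-0.24,0],0],[[0,0,0],[0.42,-0.24,0],0],[[0,0,0],[0.42,-0.24,0],0],[[0,0,0],[0.42,-0.24,0],0],[[0,0,0],[0.42,-0.24,0],0],[[0,0,0],[0.42,-0.24,0],0],[[0,0,0],[0.42,-0.24,0],0],[[0,0,0],[0.42,-0.24,0],0],[[0,0,0],[0.42,-0.24,0],0],[[0,0,0],[0.42,-0.24,0],0]]'
python3 - <<'E'
from h import *
from plant import get_obs,capture
o=get_obs(); print(o['time'],o['tool_pos'],o['tcp_rot'],o['grip_width'],o['contact_force'])
c=capture('wrist');np.savez('wrist1.npz',**c);cv2.imwrite('pics/w1.png',c['image'][:,:,::-1])
k=keys(c,(0,0,560,420))
for n in k: print(n,totool(o,[*k[n],137]).round(1))
E
```

```text
time: 1.3
tool_pos: [492.1, -122.9, 226.2]
tcp_rot: [-3.141, 0.001, 0.353]
contact_force: [-0.8, -0.9, -0.6]
grip_width: 1.7
finger_force: 0.0
1.3 [ 492.14753852 -122.88642267  226.18792795] [-3.14115670e+00  1.29671847e-03  3.52753439e-01] 1.661804439778361 [-0.77725979 -0.92655631 -0.64765452]
red pix 375.0 176.0 n 1303 1293 xy [ 546.  -179.9] mean [ 545.9 -179.8] r 15.6 z 136.7
blue pix 403.0 47.0 n 8702 0 xy [ 636.8 -156.9] mean [ 633.3 -161.5] r 60.8 z 119.9
blue red 93.7; 
red [31.  72.1 89.1]
blue [124.1  81.9  89. ]
```

View pics/w1.png

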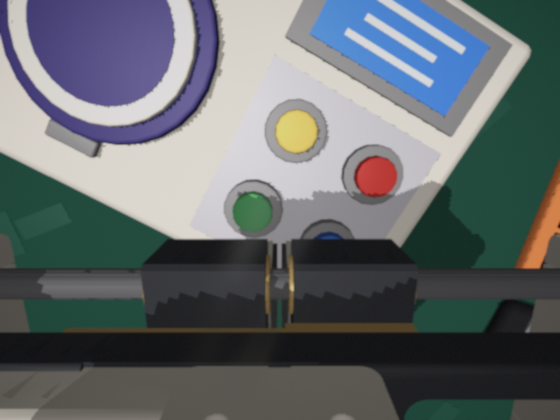

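The wrist view shows yellow at (297,131), red (375,176), green (253,211) in shadow, and blue half hidden by the fingers. I'll segment yellow and green with looser thresholds.

```bash
python3 - <<'E'
import h
from h import *
from plant import get_obs
o=get_obs();c=np.load('wrist1.npz');c={k:c[k] for k in c.files}
hs=cv2.cvtColor(c['image'],cv2.COLOR_RGB2HSV);print(hs[131,297],hs[211,253],c['depth'][131,297])
for n,(u,v) in dict(yellow=(297,131),green=(253,211)).items():
    m=np.zeros((422,562),np.uint8)
    w=(np.abs(hs.astype(int)-hs[v,u].astype(int))<[10,80,80]).all(2).astype(np.uint8)
    l=cv2.connectedComponents(w)[1];ys,xs=np.where(l==l[v,u])
    P=np.array([ray(c,a,b,137) for a,b in zip(xs,ys)])
    (x,y),r=cv2.minEnclosingCircle(P[:,:2].astype(np.float32))
    z=np.median([world(c,a,b,c['depth'][b,a])[2] for a,b in zip(xs,ys)])
    print(n,len(xs),(round(x,1),round(y,1)),P.mean(0)[:2],'r',r,'z',z,'tool',totool(o,[*P.mean(0)[:2],137]).round(1))
E
```

```text
[ 26 123 221] [ 66 104 120] 238.25511
yellow 1509 (555.9, -112.0) [ 556.05144958 -111.92947411] r 15.816547393798828 z 136.77630882675913 tool [64.5 11.1 89.2]
green 1305 (487.7, -101.8) [ 487.97406439 -101.89955033] r 16.388893127441406 z 136.7451010693198 tool [  4.  -21.7  89.3]
```

```bash
python3 -m handwheel '[[[0,0,0],[0.066,0.011,0],0],[[0,0,0],[0.066,0.011,0],0],[[0,0,0],[0.066,0.011,0.04],0],[[0,0,0],[0.066,0.011,0.075],0],[[0,0,0],[0.066,0.011,0.085],0],[[0,0,0],[0.066,0.011,0.09],0],[[0,0,0],[0.066,0.011,0.092],0],[[0,0,0],[0.066,0.011,0.094],0],[[0,0,0],[0.066,0.011,0.094],0],[[0,0,0],[0.066,0.011,0.094],0]]'
python3 - <<'E'
from h import *
from plant import capture
c=capture('scene');cv2.imwrite('pics/p1.png',cv2.resize(c['image'][120:300,100:340],None,fx=2.5,fy=2.5)[:,:,::-1])
E
```

```text
time: 2.35
tool_pos: [558.9, -111.6, 134.0]
tcp_rot: [3.139, -0.002, 0.351]
contact_force: [-0.3, -2.2, 3.2]
grip_width: 0.2
finger_force: 1.6
```

View pics/p1.png

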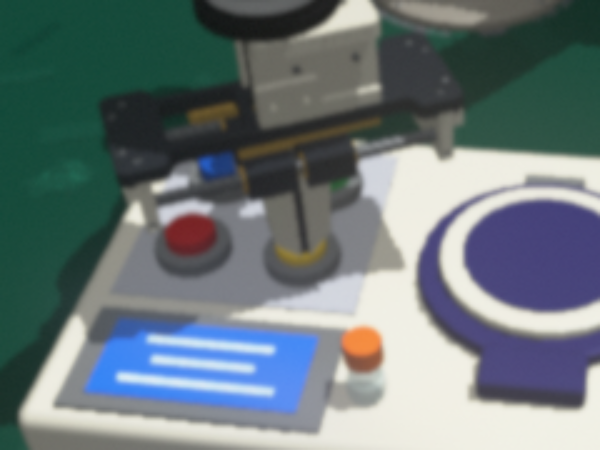

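The crop shows the closed fingers centred on the yellow cap (about (300,250) in the crop), with nothing else touched. It is about 3 mm down at 3.2 N, so I press further.

```bash
python3 -m handwheel '[[[0,0,0],[0,0,0.002],0],[[0,0,0],[0,0,0.003],0],[[0,0,0],[0,0,0.003],0],[[0,0,0],[0,0,0.003],0]]'
```

```text
time: 2.8
tool_pos: [559.0, -111.5, 131.2]
tcp_rot: [3.139, -0.002, 0.351]
contact_force: [-1.5, -2.3, 10.9]
grip_width: 0.6
finger_force: 5.4
```

Hard stop reached (z 131.2, 10.9 N). Now release, lift and move over green.

```bash
python3 -m handwheel '[[[0,0,0],[0,0,-0.01],0],[[0,0,0],[0,0,-0.04],0],[[0,0,0],[0,0,-0.04],0],[[0,0,0],[-0.062,-0.033,-0.04],0],[[0,0,0],[-0.062,-0.033,-0.04],0],[[0,0,0],[-0.062,-0.033,-0.04],0],[[0,0,0],[-0.062,-0.033,-0.02],0],[[0,0,0],[-0.062,-0.033,-0.02],0]]'
python3 - <<'E'
from h import *
from plant import capture
c=capture('scene');cv2.imwrite('pics/p2.png',cv2.resize(c['image'][120:300,100:340],None,fx=2.5,fy=2.5)[:,:,::-1])
keys(c,(150,170,260,240))
E
```

```text
time: 3.6
tool_pos: [488.0, -100.8, 147.9]
tcp_rot: [-3.139, 0.003, 0.351]
contact_force: [-0.8, -0.1, 0.4]
grip_width: 0.3
finger_force: 0.0
red pix 176.0 213.0 n 204 190 xy [ 550.6 -179.5] mean [ 550.7 -179.3] r 15.1 z 135.5
yellow pix 220.0 216.0 n 237 220 xy [ 560.2 -111.6] mean [ 559.6 -110.7] r 16.6 z 135.5
green pix 224.0 187.0 n 2 2 xy [ 490.1 -110.5] mean [ 490.1 -110.5] r 0.8 z 136.1
blue pix 189.0 185.0 n 162 147 xy [ 483.3 -168.5] mean [ 482.6 -168.6] r 15.3 z 135.5
yellow red 68.5; green red 91.8; green yellow 70.1; blue red 68.2; blue yellow 95.7; blue green 58.4;
```

View pics/p2.png

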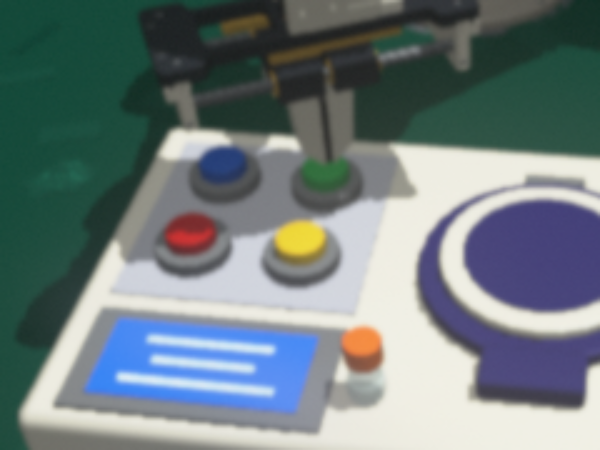

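Yellow is back up (crop (300,240), z 135.5 as at the start). The fingers hover over green (crop (328,165)), centred to about 1–2 mm. Now press green and lift.

```bash
python3 -m handwheel '[[[0,0,0],[0,0,0.01],0],[[0,0,0],[0,0,0.014],0],[[0,0,0],[0,0,0.017],0],[[0,0,0],[0,0,0.019],0],[[0,0,0],[0,0,0.02],0],[[0,0,0],[0,0,0.02],0],[[0,0,0],[0,0,0.02],0]]'
```

```text
time: 4.35
tool_pos: [489.2, -101.3, 131.1]
tcp_rot: [3.14, -0.002, 0.351]
contact_force: [-2.2, 1.0, 12.5]
grip_width: 0.1
finger_force: 5.6
```

```bash
python3 -m handwheel '[[[0,0,0],[0,0,-0.01],0],[[0,0,0],[0,0,-0.05],0],[[0,0,0],[0,0,-0.1],0],[[0,0,0],[0,0,-0.1],0],[[0,0,0],[-0.06,0,-0.1],0],[[0,0,0],[-0.06,0,-0.1],0],[[0,0,0],[-0.06,0,-0.1],0],[[0,0,0],[-0.06,0,-0.1],0],[[0,0,0],[-0.06,0,-0.1],0]]'
python3 - <<'E'
from h import *
from plant import capture
c=capture('scene');keys(c,(150,170,260,240))
h=cv2.cvtColor(c['image'],cv2.COLOR_RGB2HSV)[187,230];print(h,world(c,230,187,c['depth'][187,230]))
E
```

```text
time: 5.25
tool_pos: [433.1, -121.8, 229.7]
tcp_rot: [3.141, -0.0, 0.351]
contact_force: [-0.5, -0.1, 0.0]
grip_width: 0.6
finger_force: 0.0
red pix 176.0 213.0 n 209 201 xy [ 550.3 -179.4] mean [ 550.2 -178.9] r 15.8 z 135.6
yellow pix 220.0 216.0 n 221 204 xy [ 560.2 -110.7] mean [ 560.1 -110.5] r 15.2 z 135.5
green pix 230.0 187.0 n 138 138 xy [ 491.4 -100.2] mean [ 491.5 -100.4] r 13.7 z 135.6
blue pix 189.0 185.0 n 185 166 xy [ 482.  -168.6] mean [ 481. -169.] r 16.1 z 135.3
yellow red 69.4; green red 98.7; green yellow 69.6; blue red 69.2; blue yellow 97.3; blue green 69.1; 
[ 67 164 182] [ 487.90937192 -100.21890177  134.99372235]
```

All four keys are back at their starting heights and the arm is clear.

```bash
python3 -c "from plant import close_job; print(close_job())"
```

```text
the job is handed in; nothing more can be done
None
```

I pressed the yellow key to its hard stop and released it, then did the same with the green key; all four keys read back at their starting heights, the arm is clear, and the job was handed in shortly after 5.25 s on the robot's clock (no verdict was returned).

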